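Clear and unlock a clamshell print frame in the art studio

TASK

Open the print frame so that the print can be lifted out. First pick up the tall paint tub that blocks one of the two red cam levers and, keeping it upright, stand it wholly on the square cork mat; then push both red levers round to their open end stops, and last press the yellow release button so that the lid springs fully open. Leave the roll of tape (it is low enough for the lever to pass over), the green pencil case, the bottle and the brush pot where they are.

Things in the scene. Friction and masses are not known exactly. Their poses are not given: they have to be found in the camera images.
- press: Print frame: grey base 250 (x) x 270 (y) x 30 mm high, fixed to the table, origin at the centre of its underside, z up; its -x side is its front (towards the robot), +y its left. On it a wood-rimmed clear lid 180 x 180 mm over a red print with blue border, top of lid 45 mm above the table, spanning x -60 to 120 mm and y -90 to 90 mm in this frame, hinged along x = 120 mm. A cam lever at the middle of each side, and the yellow release button at the front, at x = -98 mm, y = 0.
- pivot_left (a point): Point on the vertical turning axis of the left lever, 62.5 mm above the table, level with the middle of the handle's height; at x 0, y +115 mm of the frame.
- pivot_right (a point): The same for the right lever, at x 0, y -115 mm of the frame.
- grip_left (a point): Middle of the left lever's red handle, the place to push, 100 mm from pivot_left. The handle is an upright blade 80 mm long (55 to 135 mm from the pivot), 14 mm thick, 32 mm high, from 46.5 to 78.5 mm above the table with free air below it. Its local y points from pivot to handle end.
- grip_right (a point): Middle of the right lever's red handle, same shape, 100 mm from pivot_right. Its local y points from handle end to pivot.
- lever_left (a joint): left cam lever in rad: 0 = locked (handle square out from that side of the frame, steel nose over the lid), 1.571 = open, at its end stop (handle pointing along the frame's -x, past its front). Turns about the vertical line through pivot_left, counter-clockwise seen from above as the value grows. Stiff friction hinge of 0.25 N m (about 2.5 N at the handle), stays where it is left.
- lever_right (a joint): right cam lever in rad: 0 = locked (handle square out from that side of the frame, steel nose over the lid), 1.571 = open, at its end stop (handle pointing along the frame's -x, past its front). Turns about the vertical line through pivot_right, clockwise seen from above as the value grows. Stiff friction hinge of 0.25 N m (about 2.5 N at the handle), stays where it is left.
- release_top (a point): Centre of the top of the yellow round release button (30 mm across) on the front of the frame; pressed straight down, 8 mm travel, about 5 N to go fully down, springs back. It draws back the lid's catch after about 5 mm.
- lid (a joint): Lid angle in rad: 0 shut, 1.4 fully open against its stop. A spring throws it open within about 2 s once both levers are open and the button is pressed, and keeps it there; its front edge swings up and away from the robot. With a lever still locked it stays shut. If it meets something in its way it goes on when that is gone.
- lid_front (a point): Middle of the lid's front edge, 180 mm from the hinge.
- tub_centre (a point): Paint tub, a closed upright cylinder 56 mm across and 115 mm high, white with blue band and blue cap, 0.25 to 0.5 kg, loose; the point is its centre, half-way up. It starts in the sweep of the left or the right lever, in front of the handle; gripped by its top part the fingers stay above the levers.
- mat: Square cork mat 120 x 120 x 6 mm, fixed on the table, origin at the centre of its underside, x and y along its edges; left or right of the frame.
- tape_centre (a point): Roll of blue tape lying flat, 80 mm across, 25 mm high, centre half-way up; loose, to be left alone. It lies under the sweep of the lever that the tub does not block.
- case_centre (a point): Green pencil case 150 x 75 x 45 mm, lying, centre half-way up, x along its length; loose, to be left alone.
- bottle_centre (a point): Clear bottle 60 mm across, 170 mm high, upright, centre half-way up; loose, to be left alone; stands behind one of the levers.
- brushes_centre (a point): Metal pot 72 mm across, 100 mm high, with brushes up to 200 mm high, centre of the pot half-way up; loose, to be left alone; stands behind one of the levers.
There are look-alikes about, which are no part of the job. What is meant by the part that bears tub_centre is not black, and is the larger of those in its own colour. There is more than one size of the mat; the one meant has the size given above.

How it is judged:
By the outcome, as a careful person would: the job done as asked, in the order asked, and still so for the second after the job is handed in, with the robot touching nothing.
It also fails if it takes over 72 s, if anything falls off the work surface, if the arm or the gripper's body presses on something with over 40 N, if the wrist force passes 120 N, or if a joint passes its speed limit or range.

ROBOT

A 6-joint arm with a two-finger parallel gripper is mounted at the origin on the work surface. World frame = base frame: x ahead of the robot, y to its left, z up, the work surface at z = 0. Lengths are in m, angles in rad, forces in N, time in s.
With the tool pointing down it reaches from about 0.325 to 0.775 m from the base axis. Payload 9.3 kg.
Tool frame: the origin (TCP) lies on the centre line of the jaws, within the pads' length; the fingertips stand 11 mm ahead of it and the grasp point (between the pads) lies 8 mm behind it (finger_overhang is the distance from the TCP to the fingertips, in m); z points along the fingers, y is the direction in which the jaws open and shut (so a half turn about z gives the same grasp; the last joint's range is limited). The gripper opens to 85 mm and grips with 20 to 120 N. Pads are 22 mm wide; open, the fingers measure 114 mm over their backs; the gripper's body (76 mm by 85 mm) begins 54 mm behind the grasp point. The pads swing forward as they close: fully open they stand 13 mm farther back than shut.
Start: joints at [-1.417, 0.259, 0.021, 1.334, 0, 1.418], TCP at [0.166, -0.524, 0.242] pointing down, gripper open.
Joint ranges: [-3.04, 3.04], [-0.91, 1.82], [-1.04, 1.36], [-1.92, 1.95], [-1.52, 1.45], [-3.14, 3.14]. Speed limits (rad/s): [2.22, 2.22, 2.79, 3.14, 3.14, 3.14].

INTERFACE

Orientations are given as a 3x3 rotation matrix whose columns are the frame's x, y, z axes.
In Python, from station import read_state, grab_frame, camera_info, close_job, regions_of, finger_overhang gives the robot as it stands. The module is installed in compiled form; this text tells all that it offers.
- The arm moves only by the tool drive_tool, never from a script. Its argument "steps" is a list of rows, each a list of 3 entries, a list of its own where there are three numbers: the shift along the tool's x, y, z in cm, then the turn, a rotation vector about the tool's x, y, z in rad, then the finger opening in cm, from 0 to 8.54. In form: [[[x, y, z], [ax, ay, az], grip], ...]. A call has 1 to 10 rows; each row is the pose to reach, as a shift and turn from the pose commanded when the call began, along the tool's axes at that moment; what a row does not reach only later rows make up. A row lasts 1/8 s, in which the tool goes at most 62.5 mm and 10.7 degrees, less where a joint would pass 70% of its speed; a pose out of reach is approached as far as the arm can. A call with a gripper value outside its range is refused whole. The fingers move at their own pace and stop on an object; the grip force is fixed at half the most. Time passes only in rows, so rows that repeat a pose let the fingers close. It gives the time, the measured TCP pose, the force and the opening at its end, in the units of the state.
- read_state(): the state, without advancing time (a new reading comes with each control period).
- grab_frame(name): name is "scene" or "side" or "wrist"; returns (picture, depth): 480x640x3 uint8, red, green, blue; 480x640 float32, m along the optical axis (not along the pixel's ray), 0 where there is no reading.
- camera_info(name): a dict with "vertical_fov" (degrees; the focal length in pixels is half the picture's height over the tangent of half this angle, whatever the lens; pixels are square), "cx", "cy" (the principal point, pixels), "world_from_camera" (4x4, takes a point from camera to world coordinates). Camera axes: x right, y up, looking along -z (the intrinsics and any distortion apply to the point x, -y, -z); pixel columns grow to the right and rows downward; lengths in m; the calibration is good to about 2 mm. A picture is of the moment at which its call begins: read the wrist's pose just before it. camera_info takes no time and is no camera call; for the wrist camera it gives the pose at the moment of the call.
- close_job(): hands the job in, once; it reports no verdict.
Trained networks look in the newest picture that a camera, given by its name, has taken for a name from the list of things; names that differ only in an ending like _2 or _b are one class to them, and where a whole thing is asked for, a point or a joint stands for the part that bears it (a point fixed in the world has none). Each returns a list of dicts, best first, with "p" (0 to 1); they miss things now and then, are a little off and sometimes report something else, mostly with a low value. They report only what shows in the picture. A call takes as long as a camera call. They do not tell look-alikes from the thing itself.
- regions_of(camera, thing): "mask" (480x640 bool, what is visible of it) and "bbox" ([left, top, width, height] in pixels, round what is visible of it).
The state is a dict: "time_s": time; "joint_positions": joint angles; "joint_vel": joint speeds; "effort": joint torques, N m; "tcp_pos": TCP position; "tool_rot": TCP orientation; "force": force on the tool from outside, world axes, zero at the start; "torque": the same for the moment, N m; "width": finger opening in m.
Only numpy, scipy, OpenCV 4.12 (cv2) and the standard library are available. Lean on these libraries where they do the work, as an engineer would, in place of code of your own. Each camera call takes 0.05 s, during which the arm holds its last target. There are 200 camera calls.

## Working session

There is one attempt and no reset: what is moved stays moved. The work goes in short steps, Python scripts to look and compute and a tool call to move; the robot and the scene stay as the last step left them, time stands still between calls to the robot, and variables do not carry over. Pictures are saved under pics/ and viewed, on a budget of 10 in all, crops included, one or two more only if the job needs it, and the job is handed in when it is done.

Besides the shell and the picture viewer there is one more tool, called after "Request:" by a JSON object that holds its "fn" and its "kwargs", one argument or row to a line. drive_tool: Moves the arm, as the interface text tells. Its arguments: {"type":"object","properties":{"steps":{"type":"array","items":{"type":"array"}}},"required":["steps"]}

```bash
mkdir -p pics; cat > h.py <<'E'
import numpy as np, cv2
from station import *
def K(n):
    c=camera_info(n); f=240/np.tan(np.radians(c["vertical_fov"])/2); return f,c["cx"],c["cy"],np.array(c["world_from_camera"]),c
def cloud(n,d):
    f,cx,cy,T,_=K(n); v,u=np.mgrid[0:480,0:640]
    P=np.stack([(u-cx)/f*d,-(v-cy)/f*d,-d,np.ones_like(d)],-1)@T.T
    P=P[...,:3]; P[d<=0]=np.nan; return P
def save(n,img): cv2.imwrite(f"pics/{n}.png",img[...,::-1])
E
python3 - <<'E'
from h import *
s=read_state(); print(s["time_s"],s["tcp_pos"],s["tool_rot"],s["force"],s["width"])
ims=[]
for n in("scene","side"):
    im,d=grab_frame(n); np.savez(f"{n}.npz",im=im,d=d); save(n,im)
    c=K(n)[4]; print(n,c)
E
```

```text
0.0 [ 0.16604857 -0.52408355  0.24165984] [[ 9.53315052e-01  3.01977428e-01 -2.08717352e-04]
 [ 3.01977439e-01 -9.53314188e-01  1.29833197e-03]
 [ 1.93093735e-04 -1.30074734e-03 -9.99999135e-01]] [-0.7116663  -0.04548486 -0.13285287] 0.08572864277393193
scene {'vertical_fov': 56.26268447410085, 'cx': 321.2955137490666, 'cy': 241.15199741762495, 'world_from_camera': array([[ 0.21012075, -0.72064978,  0.66069143,  1.06909155],
       [ 0.9775938 ,  0.16360163, -0.13245709, -0.11781502],
       [-0.01263502,  0.67371982,  0.73887885,  0.75059761],
       [ 0.        ,  0.        ,  0.        ,  1.        ]])}
side {'vertical_fov': 55.35134346165188, 'cx': 325.9798283158775, 'cy': 242.7739146447727, 'world_from_camera': array([[ 0.99211278,  0.08744717, -0.0898066 ,  0.41745271],
       [-0.12475579,  0.75844552, -0.6396846 , -0.63201419],
       [ 0.0121748 ,  0.64584316,  0.76337303,  0.87015719],
       [ 0.        ,  0.        ,  0.        ,  1.        ]])}
```

View pics/scene.png

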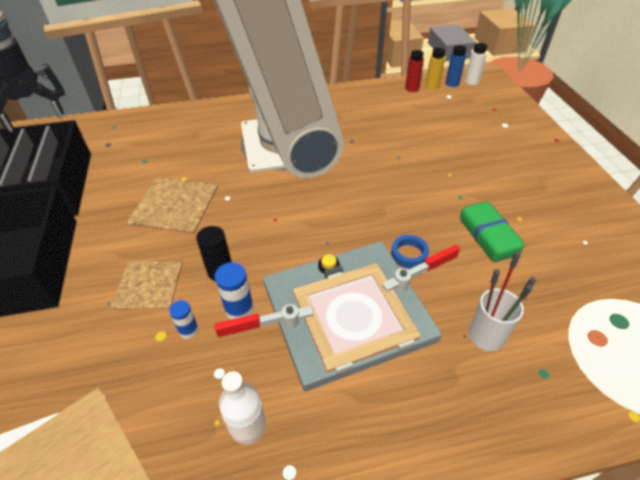

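View pics/side.png

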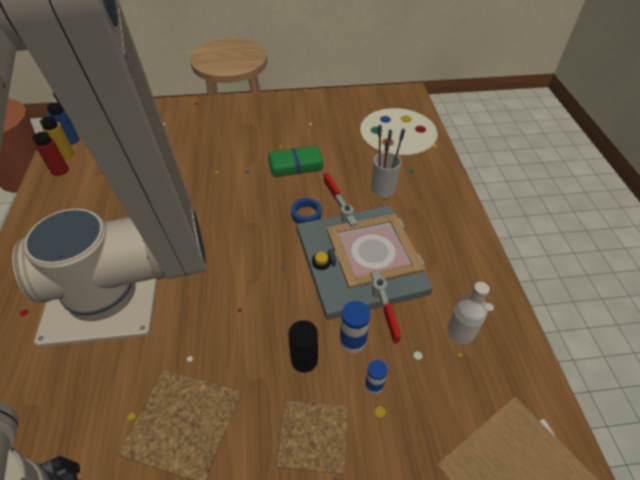

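The scene image shows the blue/white tub at (234,290) beside the right lever, with black and small look-alikes next to it. There are two mats, at (172,205) and (147,284), the tape is at (410,250), the bottle at (241,408), the pot at (495,320) and the button at (329,262). In the side image the tub is at (355,327), the mats at (182,422) and (313,435), and the levers at (333,185) and (391,320).

```bash
python3 - <<'E'
from h import *
for n in("scene","side"):
    z=np.load(n+".npz"); im,d=z["im"],z["d"]; P=cloud(n,d); np.save(n+"_P.npy",P)
    hsv=cv2.cvtColor(im,cv2.COLOR_RGB2HSV)
    print(n,"table z",np.nanmedian(P[300:420,300:600,2]))
    for t in("mat","tub_centre","grip_left","press","release_top","tape_centre","case_centre","bottle_centre","brushes_centre","lid"):
        for r in regions_of(n,t)[:4]:
            m=cv2.erode(r["mask"].astype(np.uint8),np.ones((3,3)))>0
            Q=P[m]; Q=Q[~np.isnan(Q[:,0])]
            if len(Q)<10: print(t,r["p"],"few");continue
            zt=np.percentile(Q[:,2],95); T=Q[Q[:,2]>zt-.012]
            if t in("mat","press","lid"): T=Q
            rr=cv2.minAreaRect((T[:,:2]*1000).astype(np.float32))
            print(t,round(r["p"],2),r["bbox"],"zmax",round(zt,3),"rect c",np.round(rr[0]),"size",np.round(rr[1]),"ang",round(rr[2],1))
E
```

```text
scene table z -0.0007743431126648881
mat 0.64 [109.7, 259.3, 71.2, 50.3] zmax 0.008 rect c [ 439. -361.] size [118. 120.] ang 77.0
mat 0.6 [390.9, 235.1, 39.8, 34.2] zmax 0.025 rect c [484. 194.] size [74. 75.] ang 51.8
mat 0.59 [126.6, 175.3, 91.3, 58.1] zmax 0.01 rect c [ 202. -310.] size [168. 168.] ang 67.0
tub_centre 0.86 [166.2, 302.7, 30.2, 40.4] zmax 0.077 rect c [ 570. -280.] size [35. 32.] ang 24.2
tub_centre 0.82 [200.0, 226.3, 33.0, 54.0] zmax 0.115 rect c [ 439. -211.] size [54. 49.] ang 6.1
tub_centre 0.54 [321.9, 256.0, 14.4, 14.3] zmax 0.054 rect c [500.  10.] size [22. 27.] ang 76.8
grip_left 0.71 [383.3, 243.6, 75.6, 45.8] zmax 0.077 rect c [559. 196.] size [ 27. 148.] ang 18.6
press 0.95 [214.4, 241.5, 244.2, 148.6] zmax 0.067 rect c [597.  25.] size [249. 490.] ang 8.9
release_top 0.48 [322.6, 255.9, 12.8, 13.0] zmax 0.054 rect c [501.  10.] size [24. 25.] ang 13.3
tape_centre 0.73 [389.0, 234.7, 40.9, 35.6] zmax 0.025 rect c [483. 194.] size [72. 75.] ang 55.3
case_centre 0.78 [459.4, 201.8, 66.8, 58.9] zmax 0.045 rect c [474. 384.] size [142.  70.] ang 5.7
bottl
[... 1478 characters left out ...]
73.] ang 5.8
bottle_centre 0.9 [446.3, 284.4, 44.9, 59.2] zmax 0.17 rect c [ 771. -188.] size [26. 25.] ang 1.0
bottle_centre 0.7 [318.1, 174.2, 38.3, 53.9] zmax 0.08 rect c [561. 195.] size [ 28. 140.] ang 12.2
bottle_centre 0.62 [297.3, 171.7, 134.8, 169.6] zmax 0.069 rect c [547.  16.] size [124. 490.] ang 9.6
brushes_centre 0.79 [369.5, 127.4, 30.9, 70.1] zmax 0.153 rect c [696. 275.] size [56. 44.] ang 31.3
brushes_centre 0.74 [296.9, 172.8, 136.8, 173.6] zmax 0.069 rect c [547.  16.] size [124. 490.] ang 9.6
lid 0.77 [326.9, 214.2, 97.3, 74.5] zmax 0.048 rect c [621.  31.] size [178. 178.] ang 8.7
lid 0.3 [323.6, 171.7, 30.4, 58.2] zmax 0.08 rect c [564. 185.] size [ 29. 174.] ang 12.2
```

Request:
{"fn": "drive_tool", "kwargs": {
  "steps": [
    [[46.1, -21.3, 2], [0, 0, 0], 8.5],
    [[46.1, -21.3, 2], [0, 0, 0], 8.5],
    [[46.1, -21.3, 2], [0, 0, 0], 8.5],
    [[46.1, -21.3, 2], [0, 0, 0], 8.5],
    [[46.1, -21.3, 2], [0, 0, 0], 8.5],
    [[46.1, -21.3, 2], [0, 0, 0], 8.5],
    [[46.1, -21.3, 2], [0, 0, 0], 8.5],
    [[46.1, -21.3, 2], [0, 0, 0], 8.5],
    [[46.1, -21.3, 2], [0, 0, 0], 8.5],
    [[46.1, -21.3, 2], [0, 0, 0], 8.5]
  ]
}}

```text
time_s: 2.35
tcp_pos: [0.5413, -0.1816, 0.222]
tool_rot: [[0.953, 0.303, -0.001], [0.303, -0.953, 0.0], [-0.001, -0.0, -1.0]]
force: [-0.7, -0.5, -0.2]
width: 0.0852
```

```bash
python3 - <<'E'
from h import *
s=read_state(); print(s["time_s"],s["tcp_pos"],s["tool_rot"].round(3).tolist(),s["force"])
K0=K("wrist"); im,d=grab_frame("wrist"); save("wrist1",im); P=cloud("wrist",d)
print(K0[3].round(3))
# tub cap: points z 0.108..0.122
for x0,y0 in((.541,-.182),(.437,-.2115)):
  m=(abs(P[...,2]-.115)<.009)&(np.hypot(P[...,0]-x0,P[...,1]-y0)<.045)
  Q=P[m]; print(len(Q))
  if len(Q)>20: print(np.median(Q[:,2]),cv2.minEnclosingCircle((Q[:,:2]*1000).astype(np.float32)),Q.mean(0))
E
```

```text
2.35 [ 0.54131884 -0.18164195  0.22196565] [[0.953, 0.303, -0.001], [0.303, -0.953, 0.0], [-0.001, -0.0, -1.0]] [-0.67248424 -0.5142793  -0.24291232]
[[ 0.303  0.905  0.299  0.617]
 [-0.953  0.288  0.096 -0.158]
 [ 0.001 -0.313  0.95   0.354]
 [ 0.     0.     0.     1.   ]]
4702
0.11571414833583424 ((538.589111328125, -181.54205322265625), 27.997480392456055) [ 0.54044126 -0.18105583  0.11554476]
3520
0.11571856897069831 ((433.5986022949219, -212.17254638671875), 28.327556610107422) [ 0.43707105 -0.21131262  0.11517755]
```

View pics/wrist1.png

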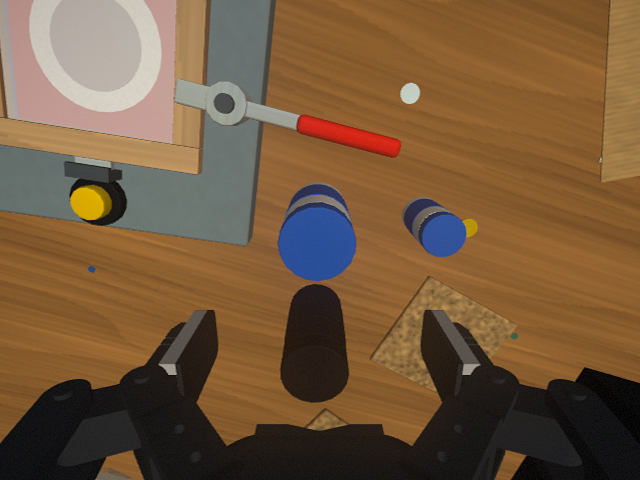

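The wrist view shows the tub cap centred between the jaws at (317,240), with the black tub well behind it. I'll descend and grip.

Request:
{"fn": "drive_tool", "kwargs": {
  "steps": [
    [[-0.15, 0, 5], [0, 0, 0], 8.5],
    [[-0.15, 0, 9], [0, 0, 0], 8.5],
    [[-0.15, 0, 12], [0, 0, 0], 8.5],
    [[-0.15, 0, 12.8], [0, 0, 0], 8.5],
    [[-0.15, 0, 12.8], [0, 0, 0], 4.5],
    [[-0.15, 0, 12.8], [0, 0, 0], 4.5],
    [[-0.15, 0, 12.8], [0, 0, 0], 4.5],
    [[-0.15, 0, 12.8], [0, 0, 0], 4.5],
    [[-0.15, 0, 12.8], [0, 0, 0], 4.5],
    [[-0.15, 0, 12.8], [0, 0, 0], 4.5]
  ]
}}

```text
time_s: 3.65
tcp_pos: [0.5405, -0.1829, 0.0961]
tool_rot: [[0.953, 0.302, 0.002], [0.302, -0.953, -0.002], [0.002, 0.002, -1.0]]
force: [-2.1, 0.9, 6.3]
width: 0.0546
```

Request:
{"fn": "drive_tool", "kwargs": {
  "steps": [
    [[0, 0, -2], [0, 0, 0], 4.5],
    [[0, 0, -5], [0, 0, 0], 4.5],
    [[0, 0, -9], [0, 0, 0], 4.5],
    [[0, 0, -12.5], [0, 0, 0], 4.5],
    [[-3, 2.7, -13], [0, 0, 0], 4.5],
    [[-7, 6.3, -13], [0, 0, 0], 4.5],
    [[-11, 10, -13], [0, 0, 0], 4.5],
    [[-14, 12.7, -13], [0, 0, 0], 4.5],
    [[-15.2, 13.8, -13], [0, 0, 0], 4.5],
    [[-15.2, 13.8, -13], [0, 0, 0], 4.5]
  ]
}}

```text
time_s: 4.9
tcp_pos: [0.4362, -0.3605, 0.2245]
tool_rot: [[0.954, 0.301, 0.0], [0.301, -0.954, -0.0], [0.0, 0.0, -1.0]]
force: [0.1, 0.4, -3.3]
width: 0.0545
```

```bash
python3 - <<'E'
from h import *
s=read_state(); print(s["time_s"],s["tcp_pos"],s["force"],s["width"])
im,d=grab_frame("wrist"); im2,d2=grab_frame("side"); save("c2",cv2.resize(np.hstack([im,im2]),(800,300)))
for n,dd in(("wrist",d),("side",d2)):
  P=cloud(n,dd); m=(P[...,2]<.016)&(P[...,2]>.0035)&(np.hypot(P[...,0]-.438,P[...,1]+.36)<.095)
  Q=P[m]; print(n,len(Q),np.median(Q[:,2]),cv2.minAreaRect((Q[:,:2]*1000).astype(np.float32)))
P=cloud("wrist",d); m=(abs(P[...,2]-.245)<.012)&(np.hypot(P[...,0]-.437,P[...,1]+.36)<.05)
if m.sum()>20: print("cap",cv2.minEnclosingCircle((P[m][:,:2]*1000).astype(np.float32)), np.median(P[m][:,2]))
E
```

```text
4.9 [ 0.43624048 -0.36051752  0.22445789] [ 0.08742121  0.36303181 -3.2873525 ] 0.054497865519999626
wrist 9892 0.006556148629358632 ((438.7145690917969, -349.1302490234375), (143.27389526367188, 119.7819595336914), 78.42389678955078)
side 3727 0.006251206396554521 ((437.1533508300781, -365.3537902832031), (148.82064819335938, 178.35304260253906), 66.885498046875)
cap ((441.62347412109375, -358.13140869140625), 41.17325210571289) 0.24436677180898145
```

View pics/c2.png

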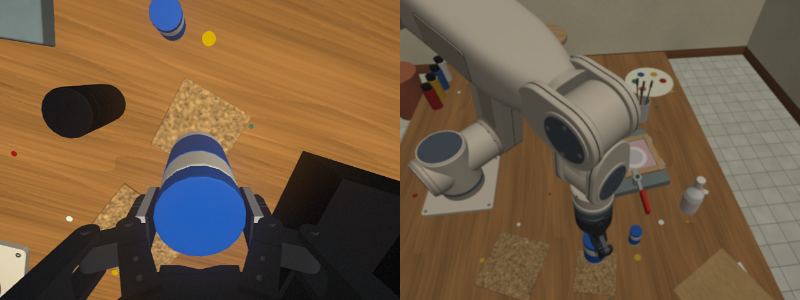

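The tub (left half, cap at (200,215)) is held upright over the mat. I'll lower it and then release.

Request:
{"fn": "drive_tool", "kwargs": {
  "steps": [
    [[0, 0, 4], [0, 0, 0], 4.5],
    [[0, 0, 8], [0, 0, 0], 4.5],
    [[0, 0, 10.5], [0, 0, 0], 4.5],
    [[0, 0, 11.5], [0, 0, 0], 4.5],
    [[0, 0, 12], [0, 0, 0], 4.5],
    [[0, 0, 12.2], [0, 0, 0], 4.5],
    [[0, 0, 12.2], [0, 0, 0], 4.5]
  ]
}}

```text
time_s: 5.88
tcp_pos: [0.4369, -0.3601, 0.103]
tool_rot: [[0.953, 0.302, 0.001], [0.302, -0.953, -0.001], [0.0, 0.001, -1.0]]
force: [0.2, 0.4, -2.7]
width: 0.0546
```

Request:
{"fn": "drive_tool", "kwargs": {
  "steps": [
    [[0, 0, 0.2], [0, 0, 0], 4.5],
    [[0, 0, 0.2], [0, 0, 0], 5.6],
    [[0, 0, 0.2], [0, 0, 0], 7],
    [[0, 0, 0.2], [0, 0, 0], 8],
    [[0, 0, 0.2], [0, 0, 0], 8],
    [[0, 0, -2], [0, 0, 0], 8],
    [[0, 0, -6], [0, 0, 0], 8],
    [[0, 0, -11], [0, 0, 0], 8],
    [[0, 0, -14], [0, 0, 0], 8],
    [[0, 0, -14], [0, 0, 0], 8]
  ]
}}

```text
time_s: 7.12
tcp_pos: [0.4372, -0.3606, 0.2446]
tool_rot: [[0.953, 0.302, 0.003], [0.302, -0.953, -0.003], [0.002, 0.004, -1.0]]
force: [0.4, 0.4, 0.2]
width: 0.0803
```

```bash
python3 - <<'E'
from h import *
s=read_state(); print(s["time_s"],s["tcp_pos"],s["force"],s["width"])
im,d=grab_frame("wrist"); 
P=cloud("wrist",d); m=(abs(P[...,2]-.121)<.008)&(np.hypot(P[...,0]-.437,P[...,1]+.36)<.06)
print("cap",m.sum(),cv2.minEnclosingCircle((P[m][:,:2]*1000).astype(np.float32)), np.median(P[m][:,2]))
E
```

```text
7.125 [ 0.43720918 -0.36063424  0.24462988] [0.40834591 0.37778024 0.15785932] 0.08026148224355775
cap 4145 ((435.4906005859375, -357.5086364746094), 27.863895416259766) 0.11972707824750911
```

```bash
cat >> h.py <<'E'
YAW=np.radians(8.7); C=np.array([.5945,.0245])
F=np.array([[np.cos(YAW),-np.sin(YAW)],[np.sin(YAW),np.cos(YAW)]])
R0=np.array([[.9533,.302,0],[.302,-.9533,0],[0,0,-1]])
def push(side,q,gap=0,r=.10,h=.018):  # side +1 left, -1 right; TCP xy
    u=np.array([-np.sin(q),side*np.cos(q)]); t=np.array([-np.cos(q),-side*np.sin(q)])
    return C+F@(np.array([0,side*.115])+r*u-(.007+h+gap)*t)
def rel(p,frm): return np.round(R0.T@(np.array(p)-np.array(frm))*100,1).tolist()
E
python3 - <<'E'
from h import *
s=read_state(); p=s["tcp_pos"]; a=push(-1,0,.012)
print(a,rel([*a,p[2]],p),rel([*a,.068],p))
b=[*a,.068]
for q in np.radians([0,10,20,30,40,50,60,70,80,86,90,93]): print(round(np.degrees(q)),push(-1,q).round(3),rel([*push(-1,q),.068],b))
E
```

```text
[ 0.66359535 -0.18242954] [27.0, -10.1, 0.0] [27.0, -10.1, 17.5]
0 [ 0.652 -0.184] [-1.2, -0.2, 0.0]
10 [ 0.635 -0.19 ] [-3.0, -0.2, 0.0]
20 [ 0.617 -0.192] [-4.8, -0.5, 0.0]
30 [ 0.599 -0.191] [-6.4, -1.1, 0.0]
40 [ 0.581 -0.188] [-8.0, -2.0, 0.0]
50 [ 0.565 -0.181] [-9.4, -3.1, 0.0]
60 [ 0.549 -0.171] [-10.5, -4.5, 0.0]
70 [ 0.536 -0.159] [-11.4, -6.1, 0.0]
80 [ 0.525 -0.145] [-12.1, -7.8, 0.0]
86 [ 0.52  -0.136] [-12.3, -8.8, 0.0]
90 [ 0.517 -0.129] [-12.4, -9.5, 0.0]
93 [ 0.515 -0.124] [-12.4, -10.1, 0.0]
```

Request:
{"fn": "drive_tool", "kwargs": {
  "steps": [
    [[27, -10.1, 0], [0, 0, 0], 0],
    [[27, -10.1, 0], [0, 0, 0], 0],
    [[27, -10.1, 0], [0, 0, 0], 0],
    [[27, -10.1, 0], [0, 0, 0], 0],
    [[27, -10.1, 0], [0, 0, 0], 0],
    [[27, -10.1, 5], [0, 0, 0], 0],
    [[27, -10.1, 10], [0, 0, 0], 0],
    [[27, -10.1, 15], [0, 0, 0], 0],
    [[27, -10.1, 17.5], [0, 0, 0], 0],
    [[27, -10.1, 17.5], [0, 0, 0], 0]
  ]
}}

```text
time_s: 8.43
tcp_pos: [0.6616, -0.1814, 0.0636]
tool_rot: [[0.953, 0.302, -0.006], [0.302, -0.953, 0.002], [-0.005, -0.004, -1.0]]
force: [0.5, -0.8, 0.7]
width: -0.0
```

```bash
python3 - <<'E'
from h import *
s=read_state(); print(s["time_s"],s["tcp_pos"],s["force"],s["width"])
a,_=grab_frame("wrist"); b,_=grab_frame("scene"); save("c3",cv2.resize(np.hstack([a,b]),(800,300)))
E
```

```text
8.425 [ 0.66157628 -0.18137587  0.06363304] [ 0.50236752 -0.77203719  0.68275201] -3.51396338176105e-05
```

View pics/c3.png

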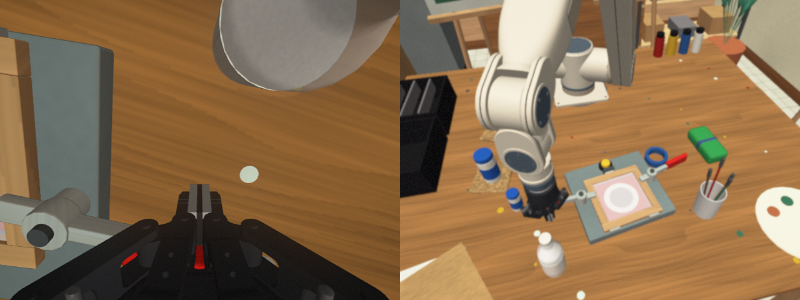

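The closed fingers (200,240 in the left half) are down just behind the red handle, and the bottle is clear of them. The tub is standing on the mat. I'll push the right lever.

Request:
{"fn": "drive_tool", "kwargs": {
  "steps": [
    [[-1.2, -0.2, 0], [0, 0, 0], 0],
    [[-3, -0.2, 0], [0, 0, 0], 0],
    [[-4.8, -0.5, 0], [0, 0, 0], 0],
    [[-6.4, -1.1, 0], [0, 0, 0], 0],
    [[-8, -2, 0], [0, 0, 0], 0],
    [[-9.4, -3.1, 0], [0, 0, 0], 0],
    [[-10.5, -4.5, 0], [0, 0, 0], 0],
    [[-11.4, -6.1, 0], [0, 0, 0], 0],
    [[-12.1, -7.8, 0], [0, 0, 0], 0],
    [[-12.3, -8.8, 0], [0, 0, 0], 0]
  ]
}}

```text
time_s: 9.78
tcp_pos: [0.5193, -0.135, 0.0683]
tool_rot: [[0.953, 0.302, 0.002], [0.302, -0.953, -0.001], [0.001, 0.002, -1.0]]
force: [2.6, -2.1, 1.4]
width: 0.0003
```

Request:
{"fn": "drive_tool", "kwargs": {
  "steps": [
    [[-0.1, -0.7, 0], [0, 0, 0], 0],
    [[-0.1, -1.0, 0], [0, 0, 0], 0],
    [[-0.1, -1.2, 0], [0, 0, 0], 0],
    [[-0.1, -1.2, 0], [0, 0, 0], 0]
  ]
}}

```text
time_s: 10.28
tcp_pos: [0.515, -0.1242, 0.0671]
tool_rot: [[0.953, 0.302, -0.0], [0.302, -0.953, 0.0], [-0.0, -0.0, -1.0]]
force: [0.5, -1.5, 1.7]
width: 0.0001
```

Request:
{"fn": "drive_tool", "kwargs": {
  "steps": [
    [[0, -0.3, 0], [0, 0, 0], 0],
    [[0, -0.6, 0], [0, 0, 0], 0],
    [[0, -0.6, 0], [0, 0, 0], 0]
  ]
}}

```text
time_s: 10.65
tcp_pos: [0.5145, -0.1218, 0.0674]
tool_rot: [[0.954, 0.3, 0.002], [0.3, -0.954, -0.007], [-0.001, 0.007, -1.0]]
force: [4.2, -19.6, -4.9]
width: -0.0
```

```bash
python3 - <<'E'
from h import *
P=np.load("scene_P.npy"); m=(P[...,2]>.1)&(np.hypot(P[...,0]-.70,P[...,1]-.275)<.12); Q=P[m]; print("brush min/max",np.percentile(Q,1,0),np.percentile(Q,99,0))
p=[.516,-.119,.0674]; a=push(1,0,.012); print(a,rel([*a,.245],p),rel([*a,.068],p))
b=[*a,.068]
for q in np.radians([0,10,20,30,40,50,60,70,80,86,90,93]): print(round(np.degrees(q)),push(1,q).round(3),rel([*push(1,q),.068],b))
E
```

```text
brush min/max [0.6716107  0.24178961 0.10060614] [0.73534922 0.30270935 0.20235191]
[0.5985532  0.24262284] [18.8, -32.0, -17.8] [18.8, -32.0, -0.1]
0 [0.587 0.241] [-1.2, -0.2, 0.0]
10 [0.569 0.241] [-2.9, -0.7, 0.0]
20 [0.551 0.238] [-4.7, -1.0, 0.0]
30 [0.534 0.232] [-6.5, -0.9, 0.0]
40 [0.518 0.223] [-8.2, -0.5, 0.0]
50 [0.505 0.211] [-9.9, 0.1, 0.0]
60 [0.493 0.198] [-11.4, 1.1, 0.0]
70 [0.484 0.182] [-12.7, 2.3, 0.0]
80 [0.478 0.165] [-13.9, 3.7, 0.0]
86 [0.475 0.155] [-14.4, 4.6, 0.0]
90 [0.474 0.148] [-14.7, 5.3, 0.0]
93 [0.474 0.142] [-14.9, 5.8, 0.0]
```

Request:
{"fn": "drive_tool", "kwargs": {
  "steps": [
    [[0, 1, 0], [0, 0, 0], 0],
    [[0, 2.5, 0], [0, 0, 0], 0],
    [[0, 2.5, -5], [0, 0, 0], 0],
    [[0, 2.5, -11], [0, 0, 0], 0],
    [[0, 2.5, -17], [0, 0, 0], 0],
    [[0, 2.5, -17.7], [0, 0, 0], 0],
    [[0, 2.5, -17.7], [0, 0, 0], 0]
  ]
}}

```text
time_s: 11.52
tcp_pos: [0.5208, -0.1425, 0.244]
tool_rot: [[0.953, 0.302, -0.0], [0.302, -0.953, 0.0], [0.0, -0.0, -1.0]]
force: [-0.2, -0.9, -0.6]
width: 0.0006
```

Request:
{"fn": "drive_tool", "kwargs": {
  "steps": [
    [[18.6, -34.4, 0], [0, 0, 0], 0],
    [[18.6, -34.4, 0], [0, 0, 0], 0],
    [[18.6, -34.4, 0], [0, 0, 0], 0],
    [[18.6, -34.4, 0], [0, 0, 0], 0],
    [[18.6, -34.4, 0], [0, 0, 0], 0],
    [[18.6, -34.4, 0], [0, 0, 0], 0],
    [[18.6, -34.4, 0], [0, 0, 0], 0],
    [[18.6, -34.4, 0], [0, 0, 0], 0],
    [[18.6, -34.4, 4], [0, 0, 0], 0],
    [[18.6, -34.4, 8], [0, 0, 0], 0]
  ]
}}

```text
time_s: 12.78
tcp_pos: [0.5941, 0.2397, 0.1631]
tool_rot: [[0.954, 0.3, -0.0], [0.3, -0.954, -0.0], [-0.0, 0.0, -1.0]]
force: [0.2, 0.4, 0.0]
width: 0.0003
```

```bash
python3 - <<'E'
from h import *
s=read_state(); print(s["time_s"],s["tcp_pos"],s["force"],s["tool_rot"].round(3).tolist())
a,_=grab_frame("wrist"); b,_=grab_frame("side"); save("c4",cv2.resize(np.hstack([a,b]),(800,300)))
E
```

```text
12.775 [0.59409726 0.2396918  0.16306346] [0.21831432 0.39689988 0.03361944] [[0.954, 0.3, -0.0], [0.3, -0.954, -0.0], [-0.0, 0.0, -1.0]]
```

View pics/c4.png

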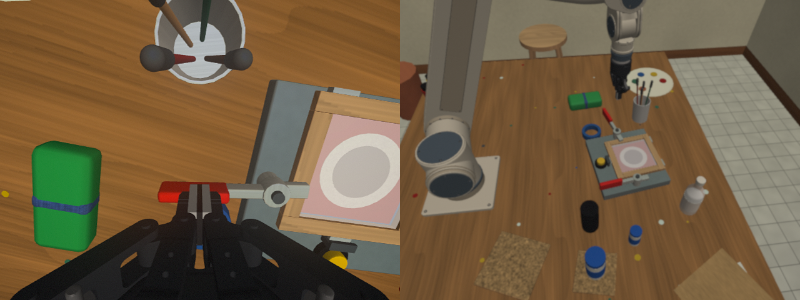

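Wrist view: the fingers are above and just behind the left handle at (195,190), with the brush pot at (200,40) clear. Side view: the tub stands on its mat at (595,262) and the right lever is open. I'll descend now.

Request:
{"fn": "drive_tool", "kwargs": {
  "steps": [
    [[0.4, -0.2, 0], [0, 0, 0], 0],
    [[0.4, -0.2, 4], [0, 0, 0], 0],
    [[0.4, -0.2, 8], [0, 0, 0], 0],
    [[0.4, -0.2, 9.5], [0, 0, 0], 0],
    [[0.4, -0.2, 9.5], [0, 0, 0], 0]
  ]
}}

```text
time_s: 13.5
tcp_pos: [0.598, 0.2447, 0.07]
tool_rot: [[0.953, 0.302, 0.0], [0.302, -0.953, 0.0], [0.0, 0.0, -1.0]]
force: [0.9, 0.6, 0.1]
width: -0.0
```

Request:
{"fn": "drive_tool", "kwargs": {
  "steps": [
    [[-1.2, -0.1, 0], [0, 0, 0], 0],
    [[-2.9, -0.5, 0], [0, 0, 0], 0],
    [[-4.7, -0.8, 0], [0, 0, 0], 0],
    [[-6.5, -0.7, 0], [0, 0, 0], 0],
    [[-8.2, -0.3, 0], [0, 0, 0], 0],
    [[-9.9, 0.3, 0], [0, 0, 0], 0],
    [[-11.4, 1.3, 0], [0, 0, 0], 0],
    [[-12.7, 2.5, 0], [0, 0, 0], 0],
    [[-13.9, 3.9, 0], [0, 0, 0], 0],
    [[-14.4, 4.8, 0], [0, 0, 0], 0]
  ]
}}

```text
time_s: 14.75
tcp_pos: [0.4741, 0.1545, 0.0693]
tool_rot: [[0.954, 0.301, -0.001], [0.301, -0.954, 0.0], [-0.0, -0.0, -1.0]]
force: [2.3, 2.9, 0.3]
width: 0.0006
```

Request:
{"fn": "drive_tool", "kwargs": {
  "steps": [
    [[-0.3, 0.7, 0], [0, 0, 0], 0],
    [[-0.4, 1.1, 0], [0, 0, 0], 0],
    [[-0.4, 1.3, 0], [0, 0, 0], 0],
    [[-0.4, 1.3, 0], [0, 0, 0], 0]
  ]
}}

```text
time_s: 15.25
tcp_pos: [0.474, 0.1455, 0.0692]
tool_rot: [[0.953, 0.304, -0.002], [0.304, -0.952, 0.009], [0.001, -0.009, -1.0]]
force: [-2.2, 24.8, 3.3]
width: -0.0003
```

The left lever is at its stop (about 25 N). I'll back off, rise and go above the button, turning so the jaws line up with the frame.

Request:
{"fn": "drive_tool", "kwargs": {
  "steps": [
    [[0, -1, 0], [0, 0, 0], 0],
    [[0, -2.2, 0], [0, 0, 0], 0],
    [[0, -2.2, -4], [0, 0, 0], 0],
    [[0, -2.2, -9], [0, 0, 0], 0],
    [[-0.7, 3, -9], [0, 0, 0.155], 0],
    [[-1.6, 8, -9], [0, 0, 0.155], 0],
    [[-2.2, 13.2, -9], [0, 0, 0.155], 0],
    [[-2.2, 13.2, -9], [0, 0, 0.155], 0],
    [[-2.2, 13.2, -9], [0, 0, 0.155], 0]
  ]
}}

```text
time_s: 16.38
tcp_pos: [0.4933, 0.0096, 0.159]
tool_rot: [[0.989, 0.15, -0.001], [0.15, -0.989, 0.0], [-0.001, -0.0, -1.0]]
force: [-0.7, 0.9, 0.0]
width: -0.0001
```

```bash
python3 - <<'E'
from h import *
s=read_state(); print(s["time_s"],s["tcp_pos"],s["force"],s["tool_rot"].round(3).tolist())
a,d=grab_frame("wrist"); b,d2=grab_frame("side"); save("c5",cv2.resize(np.hstack([a,b]),(800,300)))
for n,im,dd in(("wrist",a,d),("side",b,d2)):
  P=cloud(n,dd); h=cv2.cvtColor(im,cv2.COLOR_RGB2HSV)
  def sel(m): return P[m&(P[...,2]>.035)&(P[...,2]<.09)]
  y=sel((h[...,0]>18)&(h[...,0]<34)&(h[...,1]>150)&(np.hypot(P[...,0]-.498,P[...,1]-.01)<.03))
  if len(y): print(n,"btn",len(y),np.percentile(y[:,2],[50,95]),cv2.minEnclosingCircle((y[y[:,2]>np.percentile(y[:,2],95)-.006][:,:2]*1000).astype(np.float32)))
  for sd in(1,-1):
    r=sel(((h[...,0]<6)|(h[...,0]>174))&(h[...,1]>150)&(P[...,1]*sd>(.05 if sd<0 else .06)))
    if len(r)>30:
      v=cv2.fitLine(r[:,:2].astype(np.float32),cv2.DIST_L2,0,.01,.01).ravel(); print(n,sd,len(r),r.mean(0).round(3),"frame angle",np.degrees(np.arctan2(v[1],v[0])-YAW).round(1))
E
```

```text
16.375 [0.49330976 0.00962561 0.15897938] [-0.72668377  0.94048564  0.02574922] [[0.989, 0.15, -0.001], [0.15, -0.989, 0.0], [-0.001, -0.0, -1.0]]
wrist btn 1461 [0.05445365 0.05566163] ((495.3829040527344, 12.630999565124512), 14.782663345336914)
wrist 1 4477 [0.484 0.123 0.072] frame angle 0.5
wrist -1 4558 [ 0.515 -0.102  0.073] frame angle 27.2
side btn 146 [0.05370854 0.05712212] ((496.98321533203125, 11.274947166442871), 14.8637056350708)
side 1 500 [0.084 0.303 0.066] frame angle -34.1
side -1 393 [ 0.516 -0.104  0.071] frame angle 0.7
```

View pics/c5.png

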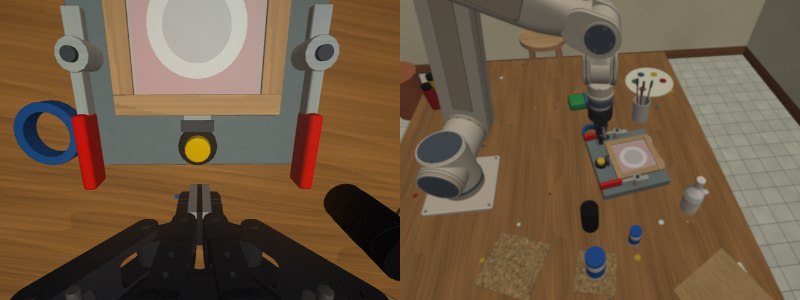

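Both levers are parallel to the frame's sides (red handles at (88,150) and (307,150)), and the button at (197,148) is unobstructed. I'll press it.

Request:
{"fn": "drive_tool", "kwargs": {
  "steps": [
    [[0, -0.2, 4], [0, 0, 0], 0],
    [[0, -0.2, 7.5], [0, 0, 0], 0],
    [[0, -0.2, 9], [0, 0, 0], 0],
    [[0, -0.2, 9.5], [0, 0, 0], 0],
    [[0, -0.2, 9.8], [0, 0, 0], 0],
    [[0, -0.2, 10.1], [0, 0, 0], 0],
    [[0, -0.2, 10.1], [0, 0, 0], 0]
  ]
}}

```text
time_s: 17.35
tcp_pos: [0.4937, 0.0117, 0.0587]
tool_rot: [[0.988, 0.151, 0.001], [0.151, -0.988, 0.0], [0.001, -0.0, -1.0]]
force: [-0.8, 2.9, 3.7]
width: -0.0
```

Request:
{"fn": "drive_tool", "kwargs": {
  "steps": [
    [[0, 0, 0.2], [0, 0, 0], 0],
    [[0, 0, 0.3], [0, 0, 0], 0],
    [[0, 0, 0.3], [0, 0, 0], 0]
  ]
}}

```text
time_s: 17.73
tcp_pos: [0.4939, 0.0116, 0.0568]
tool_rot: [[0.988, 0.151, 0.002], [0.151, -0.989, 0.0], [0.002, 0.0, -1.0]]
force: [-5.5, 3.4, 20.3]
width: 0.0
```

Request:
{"fn": "drive_tool", "kwargs": {
  "steps": [
    [[0, 0, -1], [0, 0, 0], 0],
    [[-3, 0, -2], [0, 0, 0], 0],
    [[-8, 0, -4], [0, 0, 0], 0],
    [[-12, 0, -8], [0, 0, 0], 0],
    [[-13, 0, -14], [0, 0, 0], 0],
    [[-13, 0, -16], [0, 0, 0], 0],
    [[-13, 0, -16], [0, 0, 0], 0],
    [[-13, 0, -16], [0, 0, 0], 0],
    [[-13, 0, -16], [0, 0, 0], 0],
    [[-13, 0, -16], [0, 0, 0], 0]
  ]
}}

```text
time_s: 18.98
tcp_pos: [0.3646, -0.0081, 0.2145]
tool_rot: [[0.988, 0.151, -0.002], [0.151, -0.988, 0.0], [-0.002, -0.001, -1.0]]
force: [0.5, 0.2, -0.1]
width: -0.0001
```

Request:
{"fn": "drive_tool", "kwargs": {
  "steps": [
    [[0, 0, 0], [0, 0, 0], 0],
    [[0, 0, 0], [0, 0, 0], 0],
    [[0, 0, 0], [0, 0, 0], 0],
    [[0, 0, 0], [0, 0, 0], 0],
    [[0, 0, 0], [0, 0, 0], 0],
    [[0, 0, 0], [0, 0, 0], 0],
    [[0, 0, 0], [0, 0, 0], 0],
    [[0, 0, 0], [0, 0, 0], 0],
    [[0, 0, 0], [0, 0, 0], 0],
    [[0, 0, 0], [0, 0, 0], 0]
  ]
}}

```text
time_s: 20.23
tcp_pos: [0.3649, -0.0082, 0.2153]
tool_rot: [[0.989, 0.151, -0.0], [0.151, -0.989, -0.0], [-0.0, 0.0, -1.0]]
force: [0.1, 0.7, -0.0]
width: 0.0
```

```bash
python3 - <<'E'
from h import *
s=read_state(); print(s["time_s"],s["tcp_pos"],s["force"])
a,d=grab_frame("scene"); b,d2=grab_frame("side"); save("c6",cv2.resize(np.hstack([a,b]),(800,300)))
P=cloud("side",d2); c=C+F@[.03,0]; m=(np.hypot(P[...,0]-c[0]-.05,P[...,1]-c[1])<.14)&(P[...,2]>.09); Q=P[m]
Q=(np.c_[(Q[:,:2]-C)@F,Q[:,2]]); Q=Q[abs(Q[:,1])<.085]
print(len(Q),"lid angle ~",np.degrees(np.median(np.arctan2(Q[:,2]-.04,.12-Q[:,0]))), Q.max(0))
m=(abs(P[...,2]-.121)<.006)&(np.hypot(P[...,0]-.437,P[...,1]+.36)<.06); print("tub",P[m].mean(0),m.sum())
E
```

```text
20.225 [ 0.36486589 -0.00815035  0.21527375] [ 0.13360658  0.72602658 -0.00162048]
1519 lid angle ~ 78.4973494876002 [0.11457907 0.08463974 0.22873909]
tub [ 0.43703716 -0.35773353  0.12108749] 926
```

View pics/c6.png

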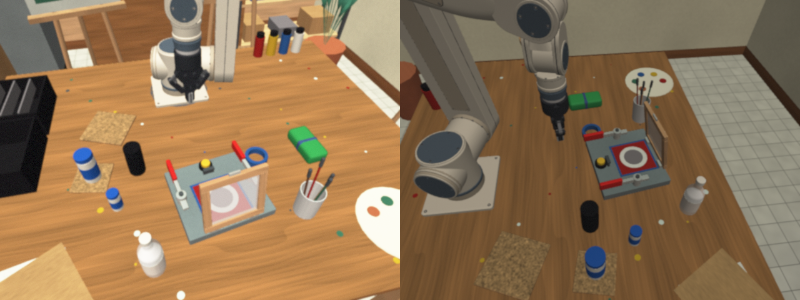

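The lid stands open at (235,195) in the scene half, both levers point forward and the tub is on the small mat. Everything else is where it was.

```bash
python3 -c "
from station import *
print(close_job())"
```

```text
the job is handed in; nothing more can be done
None
```

The print frame is open, and I handed the job in at about 20 s of the 72 s allowed.

- **Tub:** I moved the tall blue and white tub upright onto the 120 mm cork mat. The last check put its centre within about 3 mm of the mat's centre.
- **Levers:** I pushed the right lever, then the left, to their end stops. The contact force rose to about 20 N and 25 N there. In the pictures both handles lie along the frame's sides.
- **Button and lid:** I pressed the button fully down (about 20 N) and moved the arm clear. The depth picture gave a lid angle of about 78°, against 80° for fully open, which is within measuring error.
- **Other things:** The tape, pencil case, bottle and brush pot looked unmoved in the last pictures; I did not measure them again. The arm was clear of everything and the wrist force was near zero.

One check disagreed: a colour fit on the wrist picture gave the right handle an angle of 27°. I put this down to stray pixels, because the side camera gave 0.7° and the picture showed the handle parallel to the frame.

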